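# Load a tube rack under the shaker's sprung hold-down finger

## Task

Pick up the tube rack that has the sloping nose and the groove across its top, set it in the channel of the bench shaker and slide it in nose first, so that its slope pushes the sprung hold-down finger up, until its nose is on the sprung end stop and the finger's roller has dropped into the groove and holds it there; then let go. How deep the finger and stop sit is not known exactly: find it by feel, with less than 40 N of rack on shaker while sliding and the stop pushed in by no more than 4 mm. Keep the tubes upright and leave the other things on the bench alone.

Things in the scene. Friction and masses are not known exactly. Their poses are not given: they have to be found in the camera images.
- rack: Tube rack to load: loose white plastic block 110 long (x) x 50 wide (y) x 38 high mm, about 260 g; origin centre of underside, z up. +x is the nose: ramp on top from 24 mm height at x = 55 to 38 mm at x = 35, flat crest to x = 30, groove, then flat top at 38. Six red-capped tubes in the rear half (x = -42, -27, -12; y = +-12 mm) reach 57 mm height.
- groove (a point): On the rack, middle of the floor of the groove that runs right across its top: 20 mm wide (rack x = 10 to 30 mm), 5 mm deep, floor 33 mm above the underside.
- grip (a point): On the rack, a good TCP point to grip it from above across its 50 mm width: rack x = -30, y = 0, 34 mm above the underside; the fingertips then clear the shaker's rails.
- rack_b: Bystander rack: white block 100 x 56 x 46 mm with ten red-capped tubes, flat top, no ramp, no groove. Loose. Origin centre of underside. It and the rack to load may be on either side of the shaker.
- shaker: Bench shaker, fixed: white, 280 (x) x 190 (y) mm, aluminium deck top 60 mm above the bench. Origin centre of underside, z up; the rack slides in along +x. Rails 12 mm high, 8 thick, inner faces at y = +-27 mm from x = 0 to 135; flared rails ahead of them widen to about 68 mm inside at x = -54; the deck is open from there to x = -135.
- mouth (a point): On the shaker's deck, x = -60, y = 0, axes as the shaker: a rack lowered with its origin here, nose along +x, lies flat on the deck with its nose at the start of the rails and well clear of the finger.
- bridge_zone (a point): On the deck, shaker x = 47.5, y = 0 mm. A steel bridge is clamped at an unmeasured depth: its finger's roller at rest is up to 22.5 mm before or beyond this point. The face of its sprung end-stop buffer is 28 mm beyond the roller. Seated, the rack's origin is at shaker x = -2 to 46 mm.
- buffer (a joint): Sprung end stop, a black buffer 46 mm wide, 23 high across the channel: m pushed in by the nose, 0 untouched, 3 N per mm, solid at 0.005. It must go in about 1 mm for the roller to drop behind the crest; if let go before that, it pushes the rack out again; after that the roller in the groove holds the rack against it.
- finger (a joint): Sprung hold-down finger, rad, growing upward: 0 at rest; 0.195 with its roller on the rack's top; 0.115 when it bears in the groove. Hinge 60 mm beyond the roller; roller 12 mm thick, 26 long, underside 26 mm over the deck at rest. Presses down with 4 to 6 N; the ramp needs 5 to 10 N of push. All stays below 75 mm over the deck.
- cup: Bystander: white cup, 60 mm wide, 45 mm high, loose; origin centre of underside.
- jar: Bystander: capped jar, 56 mm wide, 75 mm high, loose; origin centre of underside.
- tube_lying: Bystander: large capped tube lying along its x, 113 mm long, 35 mm wide, loose; origin below its middle.
- pen: Bystander: blue pen lying along its x, 130 mm long, 10 mm thick, loose.
- label_box: Bystander: cardboard box 75 x 50 x 40 mm, loose; origin centre of underside.
There are look-alikes about, which are no part of the job. What is shaped like the rack but yellow is not meant.

How it is judged:
On the way:
1. the rack, in the channel, has pushed the sprung finger up (value of joint finger above 0.165 rad and y of rack in the frame of shaker between -0.004 and 0.004 m and angle between the x axis of rack and the x axis of shaker, either way round below 0.08 rad and x of rack in the frame of shaker between -0.04 and 0.048 m), for 0.05 s.
At the end, for the whole second after the job is handed in: The rack rests flat on the deck in the channel (within 4 mm of its middle line, 0.08 rad of its direction, 0.06 rad of upright; origin -8 to 55 mm in, -4/+3 mm in height), the finger's roller in its groove (joint 0.085 to 0.145 rad), its nose on the buffer (in over 0.4 mm) (value of joint buffer above 0.0004 m and value of joint finger between 0.085 and 0.145 rad and y of rack in the frame of shaker between -0.004 and 0.004 m and angle between the x axis of rack and the x axis of shaker, either way round below 0.08 rad and x of rack in the frame of shaker between -0.008 and 0.055 m and z of rack in the frame of shaker between 0.056 and 0.063 m and angle between rack's own z axis and vertical below 0.06 rad and linear speed of rack below 0.01 m/s); the robot touches nothing.
It fails at once if while being slid in (origin past -45 mm), the rack is pressed against the shaker (deck, rails, end stop or finger) with more than 40 N (contact force between rack and shaker above 40 N and x of rack in the frame of shaker above -0.045 m).
It fails at once if the end stop's buffer is pushed in by more than 4 mm (value of joint buffer above 0.004 m).
It fails at once if the rack is tipped by more than 0.5 rad (angle between rack's own z axis and vertical above 0.5 rad).
It fails at once if another thing on the bench is moved by more than 20 mm (distance of any of rack_b, cup, jar, tube_lying, pen, label_box from where it was at the start of the episode above 0.02 m).
It also fails if it takes over 59 s, if anything falls off the work surface, if the arm or the gripper's body presses on something with over 40 N, if the wrist force passes 120 N, or if a joint passes its speed limit or range.

## Robot

A 6-joint arm with a two-finger parallel gripper is mounted at the origin on the work surface. World frame = base frame: x ahead of the robot, y to its left, z up, the work surface at z = 0. Lengths are in m, angles in rad, forces in N, time in s.
With the tool pointing down it reaches from about 0.375 to 0.9 m from the base axis. Payload 3.1 kg.
Tool frame: the origin (TCP) lies between the finger pads, 19 mm behind the fingertips; this is the grasp point; z points along the fingers, y is the line along which they close (so a half turn about z gives the same grasp; the last joint's range is limited). The gripper opens to 87 mm and grips with 3 to 60 N. Pads are 19 mm wide; open, the fingers measure 117 mm over their backs; the gripper's body (75 mm by 190 mm) begins 51 mm behind the grasp point.
Start: joints at [1.161, 0.527, 1.433, -0, 1.181, -0.178], TCP at [0.144, 0.608, 0.241] pointing down, gripper open.
Joint ranges: [-3.08, 3.08], [-0.75, 2.2], [0.22, 2.44], [-1.43, 4.57], [0, 2.65], [-2.85, 2.85]. Speed limits (rad/s): [2.79, 2.79, 3.14, 3.14, 3.14, 3.14].

## Interface

Orientations are given as a unit quaternion [x, y, z, w].
In Python, from rig import get_obs, camera, hand_in, cut_out gives the robot as it stands.
- The arm moves only by the tool step_arm, never from a script. Its argument "rows" is a list of rows, each a list of 6 numbers: the shift along the world's x, y, z in m, then the turn, a rotation vector about the world's x, y, z in degrees. A call has 1 to 12 rows; each row shifts and turns the commanded pose from where the row before left it; what a row does not reach is not made up. A row lasts 1/8 s, in which the tool goes at most 62.5 mm and 10.7 degrees, less where a joint would pass 70% of its speed; a pose out of reach is approached as far as the arm can. A call is refused whole if a number of a shift passes 0.0625 or a number of a turn 10.7, either way. A call with a gripper value outside its range is refused whole. "jaw" is the finger opening in m, from 0 to 0.087, set as the call begins (left out, the last holds). The fingers move at their own pace and stop on an object; "squeeze" is the grip in N (left out, the last holds). Time passes only in rows, so rows that do not move let the fingers close. It gives the time, the measured TCP pose, the force, the opening and the grip force at its end, in the units of the state.
- get_obs(): the state, without advancing time (a new reading comes with each control period).
- camera(name): name is "side" or "top"; returns a dict with "pixels" (384x512x3 uint8, blue, green, red), "depth" (384x512 float32, m along the optical axis (not along the pixel's ray), 0 where there is no reading), "fov_y" (degrees; the focal length in pixels is half the picture's height over the tangent of half this angle, whatever the lens; pixels are square), "cx", "cy" (the principal point, pixels), "extrinsics" (4x4, takes a point from camera to world coordinates). Camera axes: x right, y up, looking along -z (the intrinsics and any distortion apply to the point x, -y, -z); pixel columns grow to the right and rows downward; lengths in m; the calibration is good to about 2 mm. A picture is of the moment at which its call begins.
- hand_in(): hands the job in; it is judged then, once.
Trained networks look in the newest picture that a camera, given by its name, has taken for a name from the list of things; names that differ only in an ending like _2 or _b are one class to them, and where a whole thing is asked for, a point or a joint stands for the part that bears it (a point fixed in the world has none). Each returns a list of dicts, best first, with "confidence" (0 to 1); they miss things now and then, are a little off and sometimes report something else, mostly with a low value. They report only what shows in the picture. A call takes as long as a camera call. They do not tell look-alikes from the thing itself.
- cut_out(label, camera): "region" (384x512 bool, what is visible of it) and "extent" ([centre column, centre row, width, height] in pixels, round what is visible of it).
The state is a dict: "time": time; "q": joint angles; "joint_velocities": joint speeds; "joint_torque": joint torques, N m; "position": TCP position; "tool_rot": TCP orientation; "ft_force": force on the tool from outside, world axes, zero at the start; "moment": the same for the moment, N m; "grip_width": finger opening in m; "grip_force": force on a finger pad.
Only numpy, scipy, OpenCV 4.12 (cv2) and the standard library are available. Lean on these libraries where they do the work, as an engineer would, in place of code of your own. Each camera call takes 0.05 s, during which the arm holds its last target. There are 200 camera calls.

## Working session

There is one attempt and no reset: what is moved stays moved. The work goes in short steps, Python scripts to look and compute and a tool call to move; the robot and the scene stay as the last step left them, time stands still between calls to the robot, and variables do not carry over. Pictures are saved under pics/ and viewed, at most 10 in all, crops included, and the job is handed in when it is done.

Besides the shell and the picture viewer there is one more tool, called after "Request:" as name([rows], argument=value, ...), one row to a line, values as JSON. step_arm: Moves the arm, as the interface text tells. Its arguments: {"type":"object","properties":{"rows":{"type":"array"},"jaw":{"type":"number"},"squeeze":{"type":"number"}},"required":["rows"]}

```bash
mkdir -p pics
cat > h.py <<'E'
import numpy as np,cv2
from rig import *
def cloud(c):
    d=c["depth"];H,W=d.shape;f=H/2/np.tan(np.radians(c["fov_y"])/2)
    v,u=np.mgrid[:H,:W];E=np.array(c["extrinsics"])
    P=np.stack([(u-c["cx"])/f*d,-(v-c["cy"])/f*d,-d],-1)
    return P@E[:3,:3].T+E[:3,3]
E
python3 - <<'E'
from h import *
ims=[]
for n in("top","side"):
    c=camera(n);print({k:(v if k not in("pixels","depth") else v.shape) for k,v in c.items()})
    np.savez(n+".npz",P=cloud(c),I=c["pixels"],D=c["depth"])
    cv2.imwrite(f"pics/{n}0.png",c["pixels"])
    for l in("rack","shaker"):
        P=cloud(c)
        for r in cut_out(l,n):
            m=r["region"]&(c["depth"]>0);print(n,l,r["confidence"],r["extent"],np.median(P[m],0).round(3))
E
```

```text
{'pixels': (384, 512, 3), 'depth': (384, 512), 'fov_y': 51.17588123555058, 'cx': 256.0094942385954, 'cy': 198.70191438907062, 'extrinsics': array([[-0.00998442,  0.99666037, -0.08104584,  0.41409848],
       [-0.99978096, -0.00845895,  0.01914386,  0.05440038],
       [ 0.01839437,  0.08121923,  0.99652651,  1.39118267],
       [ 0.        ,  0.        ,  0.        ,  1.        ]])}
top rack 0.76 [216.3, 266.1, 24.5, 35.3] [0.31  0.166 0.036]
top rack 0.75 [182.7, 204.3, 29.6, 33.3] [0.504 0.281 0.036]
top rack 0.63 [125.8, 246.6, 34.7, 33.8] [0.373 0.466 0.036]
top rack 0.56 [349.6, 201.9, 21.9, 32.9] [ 0.511 -0.284  0.047]
top rack 0.19 [335.4, 132.7, 17.7, 17.2] [ 0.751 -0.253  0.018]
top shaker 0.69 [267.4, 175.7, 71.7, 91.7] [ 0.597 -0.011  0.06 ]
{'pixels': (384, 512, 3), 'depth': (384, 512), 'fov_y': 46.546343079236934, 'cx': 252.68193887379294, 'cy': 193.53027006681128, 'extrinsics': array([[-9.42579397e-01,  2.47924211e-01, -2.23780395e-01,
         2.63445570e-01],
       [-3.33981336e-01, -6.98217385e-01,  6.33205298e-01,
         8.08765017e-01],
       [ 7.39561443e-04,  6.71584744e-01,  7.40927382e-01,
         1.01187524e+00],
       [ 0.00000000e+00,  0.00000000e+00,  0.00000000e+00,
         1.00000000e+00]])}
side rack 0.95 [318.6, 274.8, 51.5, 28.6] [0.306 0.178 0.033]
side rack 0.91 [293.8, 142.3, 33.4, 26.4] [ 0.509 -0.268  0.044]
side rack 0.8 [257.0, 367.3, 36.0, 28.2] [0.385 0.463 0.037]
side rack 0.72 [153.7, 275.4, 35.6, 26.8] [0.706 0.316 0.038]
side rack 0.67 [231.7, 293.1, 48.2, 42.0] [0.496 0.297 0.035]
side rack 0.34 [191.6, 258.2, 42.9, 24.2] [0.632 0.224 0.008]
side shaker 0.96 [238.4, 196.3, 106.9, 68.0] [0.593 0.028 0.059]
```

View pics/top0.png

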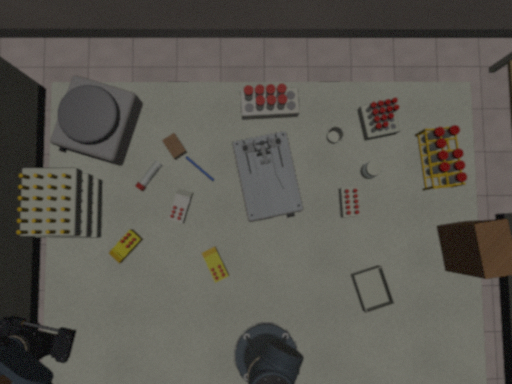

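View pics/side0.png

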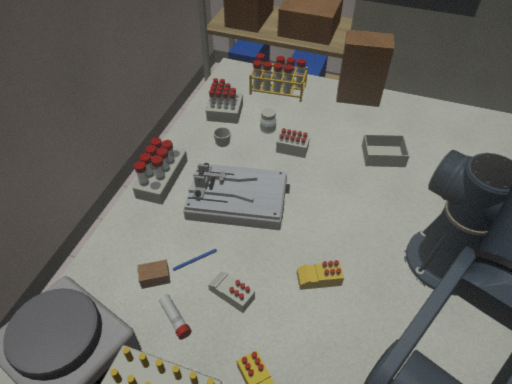

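Run:
```python
from h import *
t=np.load("top.npz");s=np.load("side.npz")
def rs(a,r,k): return cv2.resize(a[r[1]:r[3],r[0]:r[2]],None,fx=k,fy=k,interpolation=cv2.INTER_CUBIC)
a=rs(t["I"],(160,125,310,225),5);cv2.imwrite("pics/a.png",a)
cv2.imwrite("pics/b.png",rs(s["I"],(175,155,305,310),3.8))
for n,d in(("top",t),("side",s)):
    P=d["P"];ok=d["D"]>0
    near=ok&(np.hypot(P[...,0]-.504,P[...,1]-.281)<.085)
    b=near&(abs(P[...,2])<.006);print(n,"bench z",np.median(P[b][:,2]),P[b][:,2].std())
    m=near&(P[...,2]>.022);p=P[m];print(m.sum(),np.histogram(p[:,2],np.arange(.02,.07,.004)))
    r=cv2.minAreaRect(p[:,:2].astype(np.float32)*1000);print(r)
    I=d["I"].astype(int);red=near&(I[...,2]>I[...,1]+50)&(I[...,2]>I[...,0]+50)&(P[...,2]>.03)
    print("red",red.sum(),np.median(P[red],0),P[red].mean(0))
    sh=ok&(abs(P[...,0]-.6)<.2)&(abs(P[...,1])<.16)&(P[...,2]>.045)
    p=P[sh];print(sh.sum(),np.histogram(p[:,2],np.arange(.044,.14,.006)))
    print(cv2.minAreaRect(p[:,:2].astype(np.float32)*1000))
```

```text
top bench z -0.00038873648700454844 0.0026353077205755796
499 (array([ 11,  30,  63, 129, 143,  49,   3,   7,  28,  32,   4,   0]), array([0.02 , 0.024, 0.028, 0.032, 0.036, 0.04 , 0.044, 0.048, 0.052,
       0.056, 0.06 , 0.064, 0.068]))
((505.7149353027344, 284.4779968261719), (51.745094299316406, 109.40497589111328), 73.69129180908203)
red 5 [0.4737665  0.28465203 0.05718763] [0.47525582 0.29140198 0.05688408]
4416 (array([ 117,  384, 2538,  716,  178,  170,   61,   50,   12,   11,   60,
         81,   35,    3,    0,    0]), array([0.044, 0.05 , 0.056, 0.062, 0.068, 0.074, 0.08 , 0.086, 0.092,
       0.098, 0.104, 0.11 , 0.116, 0.122, 0.128, 0.134, 0.14 ]))
((602.1724243164062, -11.410255432128906), (278.3458251953125, 187.91339111328125), 11.42004108428955)
side bench z -0.0008206438520564907 0.0019093426133149033
868 (array([ 22,  66, 110, 200, 259,  39,  19,  31,  58,  64,   0,   0]), array([0.02 , 0.024, 0.028, 0.032, 0.036, 0.04 , 0.044, 0.048, 0.052,
       0.056, 0.06 , 0.064, 0.068]))
((505.5818176269531, 287.1643981933594), (52.94573211669922, 110.62594604492188), 73.5638198852539)
red 76 [0.48043636 0.29918449 0.05609011] [0.47988467 0.2955447  0.05596131]
4652 (array([ 225,  288, 2873,  407,  278,  130,   64,   71,   27,   46,  114,
         86,   43,    0,    0,    0]), array([0.044, 0.05 , 0.056, 0.062, 0.068, 0.074, 0.08 , 0.086, 0.092,
       0.098, 0.104, 0.11 , 0.116, 0.122, 0.128, 0.134, 0.14 ]))
((602.05126953125, -6.8116455078125), (276.2872314453125, 193.7969970703125), 10.88251781463623)
```

View pics/a.png

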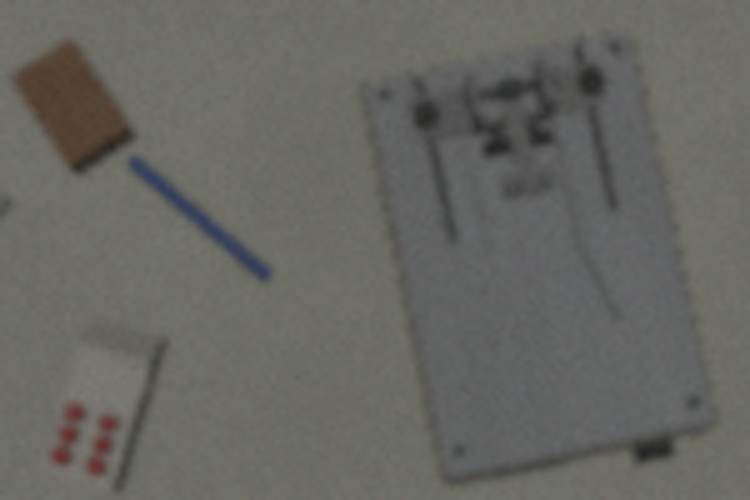

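View pics/b.png

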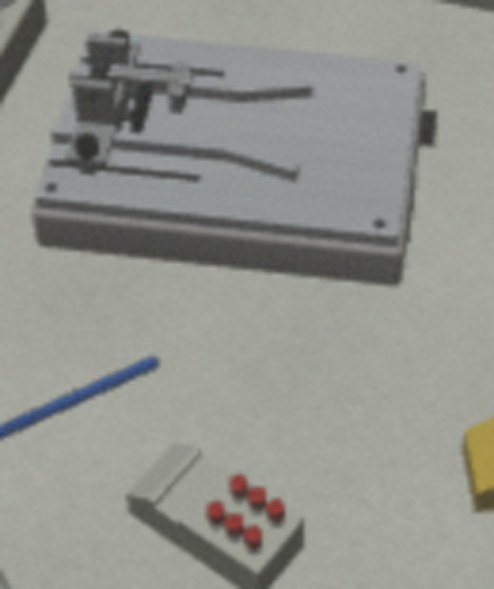

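Run:
```python
from h import *
from scipy.spatial.transform import Rotation as R
o=get_obs();M=R.from_quat(o["tool_rot"]).as_matrix()
print(o["time"],o["position"],M.round(3),o["q"],o["ft_force"],np.degrees(np.arctan2(M[1,1],M[0,1])))
t=np.load("top.npz");s=np.load("side.npz")
for n,d in(("top",t),("side",s)):
    P=d["P"][d["D"]>0]
    for yaw in (10.8,11.2,11.6):
        a=np.radians(yaw);c=np.array([.602,-.009]);q=(P[:,:2]-c)@np.array([[np.cos(a),-np.sin(a)],[np.sin(a),np.cos(a)]])
        z=P[:,2]
        # deck edges: fraction of points above z .05 per lateral band -> edge location
        k=(abs(q[:,0])<.12)
        e=[]
        for sg in(1,-1):
            b=np.arange(.08,.11,.002);f=[np.mean(z[k&(abs(sg*q[:,1]-x)<.002)]>.03) for x in b];e.append(np.interp(-.5,-np.array(f),b))
        k=(abs(q[:,1])<.085);g=[]
        for sg in(1,-1):
            b=np.arange(.125,.155,.002);f=[np.mean(z[k&(abs(sg*q[:,0]-x)<.002)]>.03) for x in b];g.append(np.interp(-.5,-np.array(f),b))
        print(n,yaw,"y edges",np.round(e,4),"x edges",np.round(g,4))
    a=np.radians(11.2);q=(P[:,:2]-c)@np.array([[np.cos(a),-np.sin(a)],[np.sin(a),np.cos(a)]])
    for x0 in(.01,.03,.05,.07):
        k=(abs(q[:,0]-x0)<.01)
        print(x0,[f"{1000*np.mean(z[k&(abs(q[:,1]-y)<.003)]):.0f}" for y in np.arange(-.051,.052,.006)])
```

```text
0.3 [0.14346801 0.6080562  0.24090178] [[-0.973  0.23  -0.   ]
 [ 0.23   0.973 -0.001]
 [ 0.    -0.001 -1.   ]] [ 1.16047306e+00  5.27857763e-01  1.43309711e+00 -7.03759597e-06
  1.18140600e+00 -1.78529081e-01] [ 1.01036189 -0.0603029   0.86670261] 76.71932737888953
top 10.8 y edges [0.0924 0.101 ] x edges [   nan 0.1405]
top 11.2 y edges [0.0923    nan] x edges [   nan 0.1405]
top 11.6 y edges [0.0923 0.101 ] x edges [   nan 0.1405]
0.01 ['59', '60', '65', '74', '61', '61', '60', '59', '59', '58', '60', '58', '59', '70', '66', '60', '61', '57']
0.03 ['60', '59', '64', '72', '60', '66', '71', '67', '77', '74', '73', '68', '60', '73', '65', '60', '58', '60']
0.05 ['59', '60', '61', '73', '60', '59', '97', '110', '110', '94', '99', '67', '59', '73', '64', '60', '60', '59']
0.07 ['60', '59', '63', '72', '64', '68', '69', '102', '110', '90', '70', '70', '65', '70', '65', '58', '59', '59']
side 10.8 y edges [0.092   nan] x edges [0.14   0.1395]
side 11.2 y edges [0.092   nan] x edges [   nan 0.1393]
side 11.6 y edges [0.0922    nan] x edges [   nan 0.1393]
0.01 ['59', '61', 'nan', '69', '65', '59', '59', '59', '59', '59', '59', '60', 'nan', '70', '65', '61', '60', '59']
0.03 ['60', '62', '70', '69', '65', '59', '65', '67', '70', '76', '77', '77', '103', '71', '67', '62', '60', '59']
0.05 ['59', 'nan', 'nan', 'nan', '63', '74', '87', '83', '76', '85', '85', '84', '104', '71', '67', '62', '59', '59']
0.07 ['63', 'nan', 'nan', 'nan', '61', '66', '61', '73', '85', '91', '78', '67', '77', '71', '66', '62', '59', '59']
  return _methods._mean(a, axis=axis, dtype=dtype,
  ret = ret.dtype.type(ret / rcount)
```

Request:
step_arm([
  [0.0417, -0.0393, -0.01, 0, 0, -0.4],
  [0.0417, -0.0393, -0.01, 0, 0, -0.4],
  [0.0417, -0.0393, -0.015, 0, 0, -0.4],
  [0.0417, -0.0393, -0.015, 0, 0, -0.4],
  [0.0417, -0.0393, -0.015, 0, 0, -0.4],
  [0.0417, -0.0393, -0.015, 0, 0, -0.4],
  [0.0417, -0.0393, -0.02, 0, 0, -0.4],
  [0.0417, -0.0393, -0.02, 0, 0, -0.3],
  [0, 0, 0, 0, 0, 0],
  [0, 0, 0, 0, 0, 0],
], jaw=0.087)

```text
time: 1.55
position: [0.4768, 0.2938, 0.1211]
tool_rot: [0.143, 0.99, -0.0, -0.001]
ft_force: [-0.6, -0.1, -0.2]
grip_width: 0.0867
grip_force: 0.0
```

Request:
step_arm([
  [0, 0, -0.03, 0, 0, 0],
  [0, 0, -0.03, 0, 0, 0],
  [0, 0, -0.02, 0, 0, 0],
  [0, 0, -0.007, 0, 0, 0],
  [0, 0, 0, 0, 0, 0],
])

```text
time: 2.17
position: [0.4765, 0.2948, 0.0346]
tool_rot: [0.142, 0.99, 0.0, -0.0]
ft_force: [0.2, 0.9, -0.1]
grip_width: 0.087
grip_force: 0.0
```

Request:
step_arm([
  [0, 0, 0, 0, 0, 0],
  [0, 0, 0, 0, 0, 0],
  [0, 0, 0, 0, 0, 0],
  [0, 0, 0, 0, 0, 0],
  [0, 0, 0, 0, 0, 0],
  [0, 0, 0, 0, 0, 0],
  [0, 0, 0, 0, 0, 0],
  [0, 0, 0, 0, 0, 0],
], jaw=0.03, squeeze=40)

```text
time: 3.18
position: [0.4773, 0.294, 0.0344]
tool_rot: [0.143, 0.99, 0.0, 0.0]
ft_force: [0.5, 0.3, 3.7]
grip_width: 0.0498
grip_force: 40.0
```

Request:
step_arm([
  [0, 0, 0.03, 0, 0, 0],
  [0, 0, 0.045, 0, 0, 0],
  [0, 0, 0.045, 0, 0, 0],
  [0.0028, -0.0407, 0, 0, 0, 3.44],
  [0.0028, -0.0407, 0, 0, 0, 3.44],
  [0.0028, -0.0407, 0, 0, 0, 3.44],
  [0.0028, -0.0407, 0, 0, 0, 3.44],
  [0.0028, -0.0407, 0, 0, 0, 3.44],
  [0.0028, -0.0407, 0, 0, 0, 3.44],
  [0.0028, -0.0407, 0, 0, 0, 3.44],
  [0.0028, -0.0407, 0, 0, 0, 3.44],
  [0, 0, 0, 0, 0, 0],
])

```text
time: 4.68
position: [0.4996, -0.0344, 0.1537]
tool_rot: [-0.095, 0.995, -0.0, -0.0]
ft_force: [-0.3, -0.1, -2.8]
grip_width: 0.0496
grip_force: 40.0
```

Request:
step_arm([
  [0, 0, -0.02, 0, 0, 0],
  [0, 0, -0.015, 0, 0, 0],
  [0, 0, 0, 0, 0, 0],
  [0, 0, 0, 0, 0, 0],
])

```text
time: 5.18
position: [0.4996, -0.0313, 0.1193]
tool_rot: [-0.097, 0.995, 0.0, -0.0]
ft_force: [0.1, 0.6, -1.7]
grip_width: 0.0497
grip_force: 40.0
```

Run:
```python
from h import *
a=np.radians(11.1);A=np.array([[np.cos(a),-np.sin(a)],[np.sin(a),np.cos(a)]]);C=np.array([.6025,-.0116])
o=get_obs();print(o["position"],o["ft_force"],(o["position"][:2]-C)@A)
c=camera("side");P=cloud(c);np.savez("s2.npz",P=P,D=c["depth"])
cv2.imwrite("pics/c.png",cv2.resize(c["pixels"][120:270,150:350],None,fx=4,fy=4,interpolation=cv2.INTER_CUBIC))
c=camera("top");P=cloud(c);np.savez("t2.npz",P=P,D=c["depth"])
cv2.imwrite("pics/d.png",cv2.resize(c["pixels"][120:240,210:330],None,fx=5,fy=5,interpolation=cv2.INTER_CUBIC))
```

```text
[ 0.49957927 -0.03125725  0.11927449] [ 0.07620616  0.55233969 -1.67241728] [-0.10477981  0.00052499]
```

View pics/c.png

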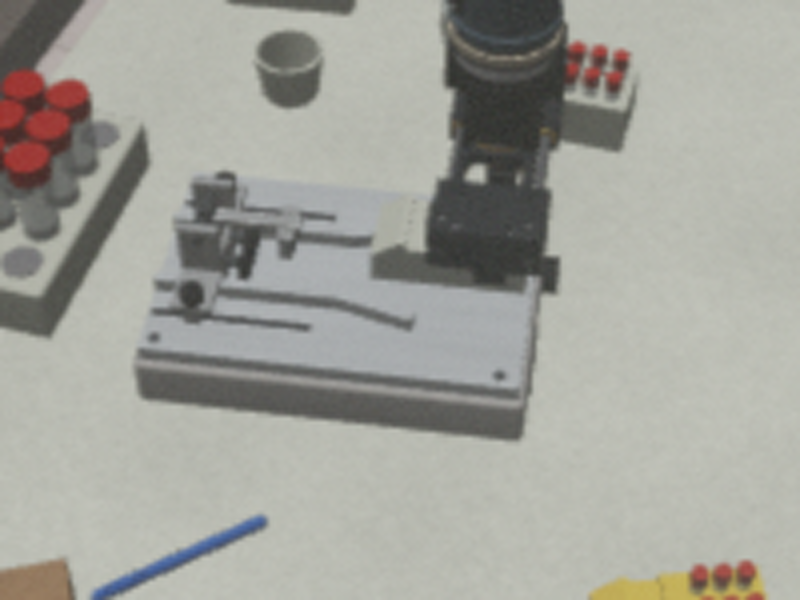

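View pics/d.png

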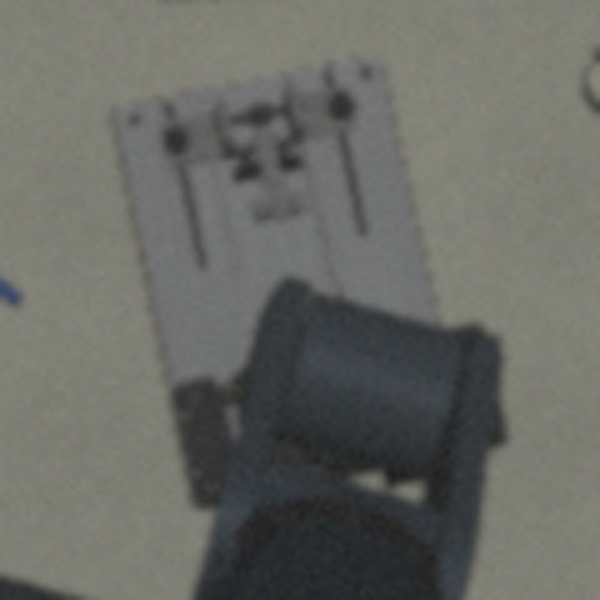

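Request:
step_arm([
  [0, 0, -0.015, 0, 0, 0],
  [0, 0, -0.007, 0, 0, 0],
  [0, 0, 0, 0, 0, 0],
  [0, 0, 0, 0, 0, 0],
])

```text
time: 5.78
position: [0.4996, -0.0318, 0.0971]
tool_rot: [-0.097, 0.995, 0.0, -0.0]
ft_force: [-0.8, 0.2, -1.9]
grip_width: 0.0497
grip_force: 40.0
```

Request:
step_arm([
  [0, 0, -0.0015, 0, 0, 0],
  [0, 0, 0, 0, 0, 0],
  [0, 0, 0, 0, 0, 0],
])

```text
time: 6.15
position: [0.4996, -0.0318, 0.0959]
tool_rot: [-0.097, 0.995, -0.0, 0.0]
ft_force: [0.1, 0.4, -2.9]
grip_width: 0.0494
grip_force: 40.0
```

Request:
step_arm([
  [0, 0, -0.001, 0, 0, 0],
  [0, 0, 0, 0, 0, 0],
  [0, 0, 0, 0, 0, 0],
])

```text
time: 6.52
position: [0.4995, -0.0317, 0.0947]
tool_rot: [-0.097, 0.995, 0.0, -0.0]
ft_force: [-0.0, -0.0, -2.6]
grip_width: 0.0498
grip_force: 40.0
```

Request:
step_arm([
  [0.0049, 0.00096, -0.0004, 0, 0, 0],
  [0.0049, 0.00096, 0, 0, 0, 0],
  [0.0049, 0.00096, 0, 0, 0, 0],
  [0.0049, 0.00096, 0, 0, 0, 0],
  [0, 0, 0, 0, 0, 0],
  [0, 0, 0, 0, 0, 0],
])

```text
time: 7.28
position: [0.5197, -0.028, 0.0944]
tool_rot: [-0.097, 0.995, -0.0, 0.001]
ft_force: [0.9, 1.0, -1.8]
grip_width: 0.0495
grip_force: 40.0
```

Request:
step_arm([
  [0.00294, 0.00058, 0, 0, 0, 0],
  [0.00294, 0.00058, 0, 0, 0, 0],
  [0.00294, 0.00058, 0, 0, 0, 0],
  [0, 0, 0, 0, 0, 0],
  [0, 0, 0, 0, 0, 0],
])

```text
time: 7.9
position: [0.5284, -0.0261, 0.0944]
tool_rot: [-0.097, 0.995, -0.0, 0.001]
ft_force: [-0.2, 0.4, 0.0]
grip_width: 0.0492
grip_force: 40.0
```

Request:
step_arm([
  [0.00294, 0.00058, 0, 0, 0, 0],
  [0.00294, 0.00058, 0, 0, 0, 0],
  [0.00294, 0.00058, 0, 0, 0, 0],
  [0, 0, 0, 0, 0, 0],
  [0, 0, 0, 0, 0, 0],
])

```text
time: 8.52
position: [0.5372, -0.0243, 0.0944]
tool_rot: [-0.097, 0.995, -0.0, 0.0]
ft_force: [-1.4, 0.5, 3.1]
grip_width: 0.0496
grip_force: 40.0
```

Request:
step_arm([
  [0.00294, 0.00058, 0, 0, 0, 0],
  [0.00294, 0.00058, 0, 0, 0, 0],
  [0.00294, 0.00058, 0, 0, 0, 0],
  [0, 0, 0, 0, 0, 0],
  [0, 0, 0, 0, 0, 0],
])

```text
time: 9.15
position: [0.5459, -0.0226, 0.0944]
tool_rot: [-0.097, 0.995, 0.0, 0.0]
ft_force: [-3.1, 0.2, 4.0]
grip_width: 0.0497
grip_force: 40.0
```

Request:
step_arm([
  [0.00294, 0.00058, 0, 0, 0, 0],
  [0.00294, 0.00058, 0, 0, 0, 0],
  [0, 0, 0, 0, 0, 0],
  [0, 0, 0, 0, 0, 0],
])

```text
time: 9.65
position: [0.5514, -0.0215, 0.0944]
tool_rot: [-0.097, 0.995, 0.0, -0.0]
ft_force: [-3.8, 0.7, 3.9]
grip_width: 0.0496
grip_force: 40.0
```

Request:
step_arm([
  [0, 0, 0.0004, 0, 0, 0],
  [0.00294, 0.00058, 0, 0, 0, 0],
  [0, 0, 0, 0, 0, 0],
  [0, 0, 0, 0, 0, 0],
])

```text
time: 10.15
position: [0.5551, -0.0208, 0.0944]
tool_rot: [-0.097, 0.995, 0.0, 0.001]
ft_force: [0.1, 1.7, -3.6]
grip_width: 0.0496
grip_force: 40.0
```

Request:
step_arm([
  [0.00294, 0.00058, 0, 0, 0, 0],
  [0.00294, 0.00058, 0, 0, 0, 0],
  [0, 0, 0, 0, 0, 0],
  [0, 0, 0, 0, 0, 0],
])

```text
time: 10.65
position: [0.5607, -0.0197, 0.0946]
tool_rot: [-0.097, 0.995, 0.0, 0.0]
ft_force: [-0.2, 1.8, -3.2]
grip_width: 0.0499
grip_force: 40.0
```

Request:
step_arm([
  [0.00294, 0.00058, 0, 0, 0, 0],
  [0.00294, 0.00058, 0, 0, 0, 0],
  [0, 0, 0, 0, 0, 0],
  [0, 0, 0, 0, 0, 0],
])

```text
time: 11.15
position: [0.5622, -0.0191, 0.0946]
tool_rot: [-0.097, 0.995, 0.0, -0.004]
ft_force: [-7.8, -3.1, 3.8]
grip_width: 0.0496
grip_force: 40.0
```

Request:
step_arm([
  [0, 0, 0, 0, 0, 0],
  [0, 0, 0, 0, 0, 0],
])

```text
time: 11.4
position: [0.5622, -0.0192, 0.0946]
tool_rot: [-0.097, 0.995, 0.0, -0.004]
ft_force: [-8.4, -2.2, 3.4]
grip_width: 0.0495
grip_force: 40.0
```

Request:
step_arm([
  [0.00196, 0.00039, 0, 0, 0, 0],
  [0, 0, 0, 0, 0, 0],
  [0, 0, 0, 0, 0, 0],
])

```text
time: 11.78
position: [0.5629, -0.0189, 0.0946]
tool_rot: [-0.097, 0.995, 0.0, -0.006]
ft_force: [-11.2, -4.2, 5.0]
grip_width: 0.0493
grip_force: 40.0
```

Run:
```python
from h import *
a=np.radians(11.1);A=np.array([[np.cos(a),-np.sin(a)],[np.sin(a),np.cos(a)]]);C=np.array([.6025,-.0116])
o=get_obs();print(o["position"],o["ft_force"],o["moment"],(o["position"][:2]-C)@A)
c=camera("side");cv2.imwrite("pics/e.png",cv2.resize(c["pixels"][150:240,180:300],None,fx=6,fy=6,interpolation=cv2.INTER_CUBIC))
```

```text
[ 0.56291763 -0.01889017  0.09464737] [-11.20738039  -4.15091472   5.03711655] [-0.72216275  1.55482071 -0.13120047] [-0.04024541  0.00046669]
```

View pics/e.png

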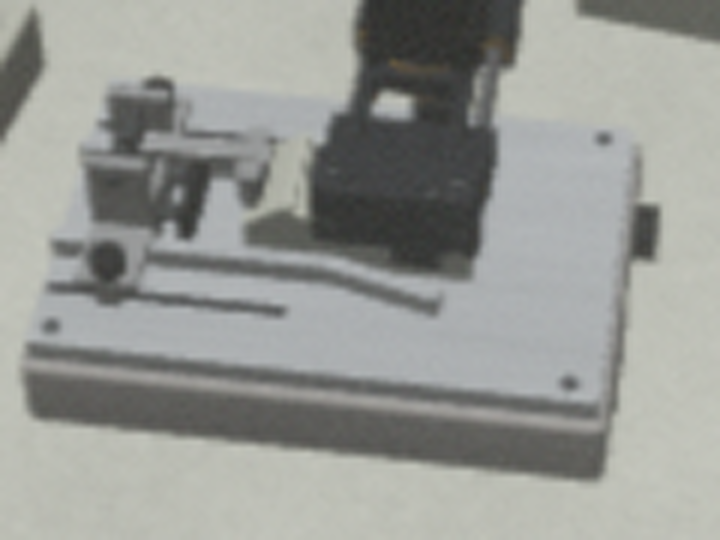

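Request:
step_arm([
  [0.00196, 0.00039, 0.0004, 0, 0, 0],
  [0, 0, 0, 0, 0, 0],
  [0, 0, 0, 0, 0, 0],
])

```text
time: 12.2
position: [0.5648, -0.0185, 0.0948]
tool_rot: [-0.097, 0.995, 0.0, -0.006]
ft_force: [-10.8, -4.8, 4.5]
grip_width: 0.0494
grip_force: 40.0
```

Request:
step_arm([
  [0.00196, 0.00039, 0, 0, 0, 0],
  [0, 0, 0, 0, 0, 0],
  [0, 0, 0, 0, 0, 0],
])

```text
time: 12.58
position: [0.5667, -0.0182, 0.0948]
tool_rot: [-0.097, 0.995, 0.0, -0.006]
ft_force: [-10.9, -4.7, 3.5]
grip_width: 0.0497
grip_force: 40.0
```

Request:
step_arm([
  [0.00196, 0.00025, 0, 0, 0, 0],
  [0, 0, 0, 0, 0, 0],
  [0.00196, 0.00025, 0, 0, 0, 0],
  [0, 0, 0, 0, 0, 0],
  [0, 0, 0, 0, 0, 0],
])

```text
time: 13.2
position: [0.5704, -0.0175, 0.0947]
tool_rot: [-0.097, 0.995, 0.0, -0.006]
ft_force: [-11.7, -4.0, 3.4]
grip_width: 0.0497
grip_force: 40.0
```

Request:
step_arm([
  [0.00196, 0.00025, 0, 0, 0, 0],
  [0, 0, 0, 0, 0, 0],
  [0.00196, 0.00025, 0, 0, 0, 0],
  [0, 0, 0, 0, 0, 0],
  [0, 0, 0, 0, 0, 0],
])

```text
time: 13.82
position: [0.5742, -0.0168, 0.0947]
tool_rot: [-0.098, 0.995, 0.001, -0.006]
ft_force: [-11.0, -2.6, 3.6]
grip_width: 0.0499
grip_force: 40.0
```

Request:
step_arm([
  [0.00196, 0.00037, 0, 0, 0, 0],
  [0, 0, 0, 0, 0, 0],
  [0.00147, 0.00028, 0, 0, 0, 0],
  [0, 0, 0, 0, 0, 0],
  [0, 0, 0, 0, 0, 0],
])

```text
time: 14.45
position: [0.582, -0.0153, 0.0946]
tool_rot: [-0.097, 0.995, 0.001, -0.001]
ft_force: [-4.6, 1.9, -3.1]
grip_width: 0.05
grip_force: 40.0
```

Request:
step_arm([
  [0.00098, 0.00019, 0, 0, 0, 0],
  [0, 0, 0, 0, 0, 0],
  [0, 0, 0, 0, 0, 0],
])

```text
time: 14.82
position: [0.5846, -0.0149, 0.0948]
tool_rot: [-0.097, 0.995, 0.0, 0.0]
ft_force: [-1.4, 5.3, -7.1]
grip_width: 0.0495
grip_force: 40.0
```

Request:
step_arm([
  [0.00098, 0.00019, 0, 0, 0, 0],
  [0, 0, 0, 0, 0, 0],
  [0, 0, 0, 0, 0, 0],
])

```text
time: 15.2
position: [0.5861, -0.0146, 0.0948]
tool_rot: [-0.097, 0.995, 0.0, 0.001]
ft_force: [-0.7, 5.3, -7.2]
grip_width: 0.0499
grip_force: 40.0
```

Request:
step_arm([
  [0.0008, 0.0006, 0, 0, 0, 0],
  [0, 0, 0, 0, 0, 0],
  [0, 0, 0, 0, 0, 0],
])

```text
time: 15.58
position: [0.5889, -0.0141, 0.0954]
tool_rot: [-0.097, 0.995, 0.0, 0.003]
ft_force: [2.9, 7.0, -7.8]
grip_width: 0.05
grip_force: 40.0
```

Request:
step_arm([
  [0.0007, 0.0002, 0, 0, 0, 0],
  [0, 0, 0, 0, 0, 0],
  [0, 0, 0, 0, 0, 0],
])

```text
time: 15.95
position: [0.589, -0.0141, 0.0954]
tool_rot: [-0.097, 0.995, 0.0, 0.002]
ft_force: [1.6, 5.8, -6.2]
grip_width: 0.0493
grip_force: 40.0
```

Request:
step_arm([
  [0.0007, 0.00014, 0, 0, 0, 0],
  [0, 0, 0, 0, 0, 0],
  [0, 0, 0, 0, 0, 0],
])

```text
time: 16.32
position: [0.589, -0.0141, 0.0954]
tool_rot: [-0.097, 0.995, 0.0, 0.002]
ft_force: [0.5, 5.8, -6.1]
grip_width: 0.0496
grip_force: 40.0
```

Request:
step_arm([
  [0.0007, 0.0004, 0, 0, 0, 0],
  [0, 0, 0, 0, 0, 0],
  [0, 0, 0, 0, 0, 0],
])

```text
time: 16.7
position: [0.589, -0.0141, 0.0954]
tool_rot: [-0.097, 0.995, -0.0, 0.001]
ft_force: [-0.0, 5.1, -4.9]
grip_width: 0.0493
grip_force: 40.0
```

Run:
```python
from h import *
c=camera("side");cv2.imwrite("pics/f.png",cv2.resize(c["pixels"][150:240,180:300],None,fx=6,fy=6,interpolation=cv2.INTER_CUBIC))
```

```text
(no output)
```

View pics/f.png

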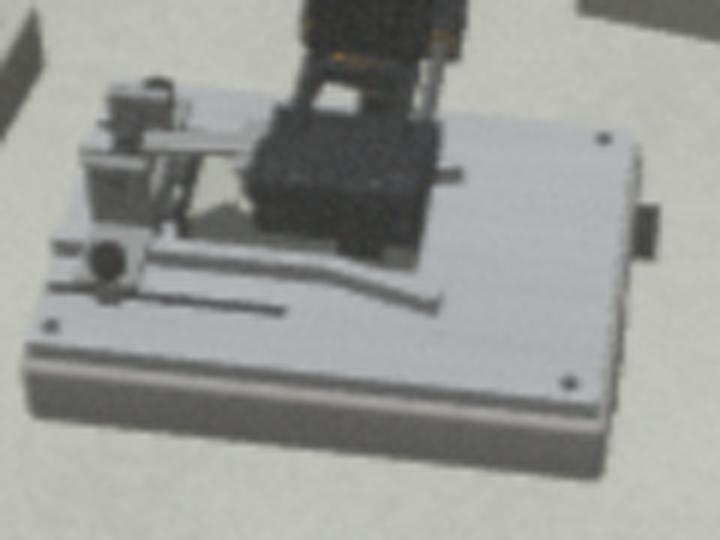

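Request:
step_arm([
  [0, 0.0005, -0.0006, 0, 0, 0],
  [0.0007, 0.0004, -0.0006, 0, 0, 0],
  [0, 0, 0, 0, 0, 0],
  [0, 0, 0, 0, 0, 0],
])

```text
time: 17.25
position: [0.5891, -0.0139, 0.0947]
tool_rot: [-0.097, 0.995, -0.001, 0.0]
ft_force: [-3.5, -0.8, 4.5]
grip_width: 0.0493
grip_force: 40.0
```

Request:
step_arm([
  [0.001, 0.0002, 0, 0, 0, 0],
  [0, 0, 0, 0, 0, 0],
  [0, 0, 0, 0, 0, 0],
])

```text
time: 17.62
position: [0.5893, -0.0139, 0.0945]
tool_rot: [-0.097, 0.995, -0.001, -0.001]
ft_force: [-6.0, -2.5, 6.9]
grip_width: 0.0495
grip_force: 40.0
```

Request:
step_arm([
  [0.001, 0.0002, 0.0003, 0, 0, 0],
  [0, 0, 0, 0, 0, 0],
  [0.0005, 0.0001, 0, 0, 0, 0],
  [0, 0, 0, 0, 0, 0],
  [0, 0, 0, 0, 0, 0],
])

```text
time: 18.25
position: [0.5893, -0.0138, 0.0945]
tool_rot: [-0.097, 0.995, -0.001, -0.002]
ft_force: [-8.5, -2.9, 6.5]
grip_width: 0.0496
grip_force: 40.0
```

Request:
step_arm([
  [-0.002, -0.0004, 0, 0, 0, 0],
  [-0.002, -0.0004, 0, 0, 0, 0],
  [0, 0, 0, 0, 0, 0],
  [0, 0, 0, 0, 0, 0],
])

```text
time: 18.75
position: [0.5892, -0.0138, 0.0945]
tool_rot: [-0.097, 0.995, -0.001, 0.002]
ft_force: [2.9, -0.9, 0.1]
grip_width: 0.05
grip_force: 40.0
```

Request:
step_arm([
  [0.001, 0.0002, 0, 0, 0, 0],
  [0, 0, 0, 0, 0, 0],
])

```text
time: 19.0
position: [0.5892, -0.0138, 0.0945]
tool_rot: [-0.097, 0.995, -0.001, 0.001]
ft_force: [2.1, -2.4, 0.2]
grip_width: 0.0496
grip_force: 40.0
```

Request:
step_arm([
  [0, 0, 0, 0, 0, 0],
  [0, 0, 0, 0, 0, 0],
  [0, 0, 0, 0, 0, 0],
  [0, 0, 0, 0, 0, 0],
  [0, 0, 0, 0, 0, 0],
], jaw=0.08)

```text
time: 19.62
position: [0.5883, -0.0132, 0.0942]
tool_rot: [-0.097, 0.995, 0.0, -0.0]
ft_force: [0.6, 0.1, 0.5]
grip_width: 0.079
grip_force: 0.0
```

Request:
step_arm([
  [0, 0, 0.02, 0, 0, 0],
  [0, 0, 0.03, 0, 0, 0],
  [-0.02, 0, 0.04, 0, 0, 0],
  [-0.04, 0, 0.04, 0, 0, 0],
  [-0.05, 0, 0.02, 0, 0, 0],
  [-0.05, 0, 0, 0, 0, 0],
  [0, 0, 0, 0, 0, 0],
])

```text
time: 20.5
position: [0.4235, -0.0121, 0.2442]
tool_rot: [-0.097, 0.995, 0.001, -0.002]
ft_force: [-0.2, 0.5, -1.1]
grip_width: 0.0802
grip_force: 0.0
```

Run:
```python
from h import *
c=camera("side");P=cloud(c);D=c["depth"]
cv2.imwrite("pics/g.png",cv2.resize(c["pixels"][150:240,180:300],None,fx=6,fy=6,interpolation=cv2.INTER_CUBIC))
a=np.radians(11.1);A=np.array([[np.cos(a),-np.sin(a)],[np.sin(a),np.cos(a)]]);C=np.array([.6025,-.0116])
# finger arm height vs shaker x on the centre line, before / now
for n,p in (("before",np.load("side.npz")["P"]),("now",P)):
    p=p.reshape(-1,3);q=(p[:,:2]-C)@A;k=abs(q[:,1])<.008
    print(n,[(int(x*1000),int(1000*np.nanmax(np.append(p[k&(abs(q[:,0]-x)<.003),2],-1)))) for x in np.arange(-.04,.13,.01)])
o=get_obs();print(o["time"],o["position"],o["ft_force"])
```

```text
before [(-40, 63), (-30, 61), (-19, 60), (-9, 62), (0, 61), (10, 60), (20, 62), (30, 63), (40, 111), (50, 110), (60, 111), (70, 113), (80, 112), (90, 112), (100, 118), (110, 108), (120, -1000)]
now [(-40, 99), (-30, 113), (-19, 115), (-9, 119), (0, 113), (10, 116), (20, 101), (30, 93), (40, 118), (50, 116), (60, 118), (70, 114), (80, 113), (90, 112), (100, 117), (110, 111), (120, -1000)]
20.55 [ 0.42679552 -0.01292538  0.24456362] [ 0.18564204 -0.1123676  -0.03151414]
```

View pics/g.png

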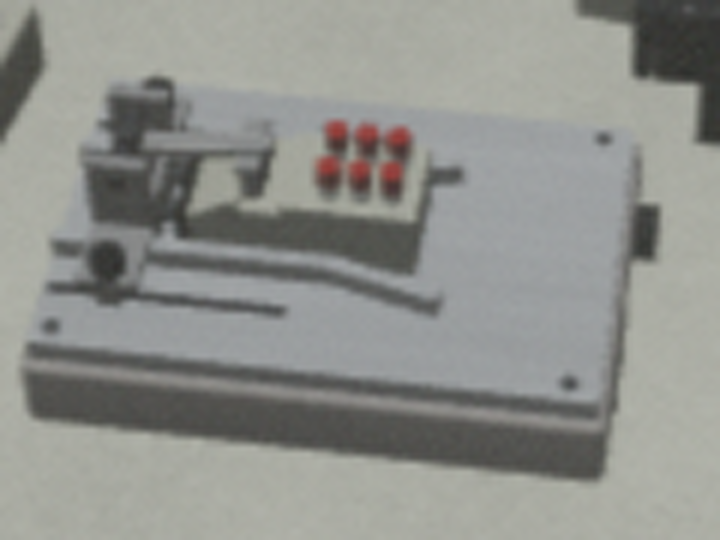

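The rack sits in the channel with its nose on the buffer. The roller, at about (255,180), is in the groove: its arm has risen about 7 mm, which fits 0.115 rad. The arm is clear, so I am handing in.

```bash
python3 -c "
from rig import *
print(hand_in())"
```

```text
the job is handed in; nothing more can be done
None
```

The rack is slid home in the shaker with its nose on the end stop and the roller in the groove, as judged from the last picture and the finger's height. It is released and the job is handed in; no verdict came back.

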